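Turn the clock plate over onto the green finishing board

ROBOT

A 7-joint arm with a two-finger parallel gripper is mounted at the origin on the work surface. World frame = base frame: x ahead of the robot, y to its left, z up, the work surface at z = 0. Lengths are in m, angles in degrees, forces in N, time in s.
With the tool pointing down it reaches from about 0.35 to 0.9 m from the base axis. Payload 19.9 kg.
Tool frame: the origin (TCP) lies at the very end of the fingers, on their centre line; the grasp point (between the pads) lies 19 mm behind it (bot.grip_depth is the distance from the TCP to the grasp point, in m); x points along the fingers, z is the direction in which the jaws open and shut, and the axes are right-handed (so a half turn about x gives the same grasp; the last joint's range is limited). The gripper opens to 85 mm and grips with 20 to 120 N. Pads are 22 mm wide; open, the fingers measure 114 mm over their backs; the gripper's body (76 mm by 85 mm) begins 54 mm behind the grasp point. The pads swing forward as they close: fully open they stand 13 mm farther back than shut.
Start: joints at [-72.049, 23.915, -0.59, 92.452, 0.269, 63.638, -3.037], TCP at [0.217, 0.586, 0.231] pointing down, gripper open.
Joint ranges: [-161.28, 161.28], [-22.2, 115.67], [-73.04, 71.86], [3.21, 147.25], [-68.34, 248.33], [10.77, 114.83], [-161.83, 161.83]. Speed limits (degrees/s): [108.29, 108.29, 136.94, 136.94, 172.46, 172.46, 172.46].

INTERFACE

Orientations are given as a 3x3 rotation matrix whose columns are the frame's x, y, z axes.
In Python, from cell import bot gives the robot as it stands. The module is installed in compiled form; this text tells all that it offers.
- The arm moves only by the tool move_arm, never from a script. Its argument "steps" is a list of rows, each an object of numbers: "fingers": the opening in per cent of the stroke, from 0 (shut) to 100 (fully open); "tx", "ty", "tz": the shift along the tool's x, y, z in cm; "turn": the turn about the tool's x in rad. In form: [{"fingers": .., "tx": .., "ty": .., "tz": .., "turn": ..}, ...]. A call has exactly 8 rows; each row is the pose to reach, as a shift and turn from the pose commanded when the call began, along the tool's axes at that moment; what a row does not reach only later rows make up. A row lasts 1/8 s, in which the tool goes at most 62.5 mm and 10.7 degrees, less where a joint would pass 70% of its speed; a pose out of reach is approached as far as the arm can. A call with a gripper value outside its range is refused whole. The fingers move at their own pace and stop on an object; the grip force is fixed at half the most. Time passes only in rows, so rows that repeat a pose let the fingers close, or fill a call up. It gives the time, the measured TCP pose, the force and the opening at its end, in the units of the state.
- bot.read_state(): the state, without advancing time (a new reading comes with each control period).
- bot.read_camera(name): name is "side" or "top" or "wrist"; returns the picture (384x512x3 uint8, red, green, blue); there is no depth.
- bot.camera_info(name): a dict with "fx", "fy", "cx", "cy" (pixels), "dist" ([k1, k2, p1, p2, k3] as OpenCV has them; the pictures are not rectified), "extrinsics" (4x4, takes a point from camera to world coordinates). Camera axes: x right, y down, z forward; pixel columns grow to the right and rows downward; lengths in m; the calibration is good to about 2 mm. A picture is of the moment at which its call begins: read the wrist's pose just before it. camera_info takes no time and is no camera call; for the wrist camera it gives the pose at the moment of the call.
- bot.sign_off(): hands the job in, once; it reports no verdict.
The state is a dict: "clock": time; "joint_positions": joint angles; "dq": joint speeds; "joint_torque": joint torques, N m; "position": TCP position; "eef_rot": TCP orientation; "wrist_force": force on the tool from outside, world axes, zero at the start; "wrist_torque": the same for the moment, N m; "width": opening from 0.0 (shut) to 1.0 (fully open).
Only numpy, scipy, OpenCV 4.12 (cv2) and the standard library are available. Lean on these libraries where they do the work, as an engineer would, in place of code of your own. Each camera call takes 0.05 s, during which the arm holds its last target. There are 200 camera calls.

TASK

The spotted face of the brass clock plate is finished and the back comes next: with a fingertip, push the plate flat along the bench against the brass-edged front of the green finishing board, tip it up there about that edge and flip it over, so that it drops spotted face down on its rubber. Then push it on until the whole plate lies on the board, and draw the hand away. Do not pick the plate up off the bench or board at any time, and leave the loupe, oil bottle, brass nut and white pot where they are.

Things in the scene. Friction and masses are not known exactly. Their poses are not given: they have to be found in the camera images.
- plate: brass clock plate, flat rectangle 64 mm (its x) by 90 mm (its y) by 6 mm thick (its z), square edges, 0.21 to 0.35 kg. Origin at its very centre; z points out of the bright spotted face with two red jewels; the other face is plain grey. It starts flat on the bench, spotted face up, its +x long edge facing the board's front edge within 15 degrees, its middle 24 to 40 mm from it.
- board: finishing board, fixed to the bench: 150 mm deep (its x), 210 mm wide (its y), 9 mm high, flat green rubber top, square upright front edge of brass strip. Origin at bench level, midway along the foot of the front edge; x points from the front edge over the board (away from the plate and roughly from the robot), z up; the top is at z = 9 mm.
- front_edge (a point): middle of the upper corner of the board's front edge, 9 mm above the bench. The plate squeezed level between a fingertip and this edge, with about 10 N, pivots at the foot of the board: a rising fingertip takes the near edge up by friction. Past upright it falls over on to the rubber by itself, with about 9 to 18 mm still sticking out in front of the board.
- plate_lead (a point): middle of the plate's long edge on its +x side, half way up the thickness: the edge that meets the board
- plate_trail (a point): middle of the plate's long edge on its -x side, half way up the thickness: the edge to push and raise, with the tip close to the bench. The plate should first lie square along the board's front edge: skew, it touches with one corner, jams by friction and slips off the finger; a push on its lagging half squares it.
- c0 (a point): plate corner +x +y, half way up the thickness
- c1 (a point): plate corner +x -y, half way up the thickness
- c2 (a point): plate corner -x +y, half way up the thickness
- c3 (a point): plate corner -x -y, half way up the thickness
- loupe: black eye loupe, loose bystander, 33 mm across, 32 mm high, origin at the centre of its underside
- oil: small amber oil bottle with a blue cap, loose bystander, 28 mm across, 50 mm high, origin at the centre of its underside
- nut: brass thumb nut, loose bystander, 28 mm across, 20 mm high, origin at the centre of its underside
- pot: white ceramic pot, loose bystander, 42 mm across, 20 mm high, origin at the centre of its underside
Not all that is in view belongs to the job. There is more than one size of the plate; the job needs the larger.

How it is judged (in metres and radians):
On the way, in this order (a step that is already met when the one before it is completed fails the run):
1. the plate is pushed, still flat, up to the front edge of the board (the middle of its leading edge within 8 mm) (x of plate_lead in the frame of board above -0.008 m and z of plate_lead in the frame of board below 0.009 m and angle between plate's own z axis and vertical below 0.3 rad), for 0.05 s.
2. the plate stands tipped up (more than 50 degrees) with its leading edge at the foot of the board's front edge (angle between plate's own z axis and vertical between 0.87 and 2.2 rad and x of plate_lead in the frame of board between -0.025 and 0.008 m and z of plate_lead in the frame of board below 0.012 m), for 0.02 s.
At the end, for the whole second after the job is handed in: the plate lies at rest spotted face down (within 5 degrees) flat on the board, all four corners within the board's outline (1 mm slack), and the loupe, bottle, nut and pot are within 15 mm of where they stood (angle between plate's own z axis and vertical above 3.04 rad and z of plate in the frame of board between 0.0095 and 0.0145 m and x of c0 in the frame of board between -0.001 and 0.151 m and x of c1 in the frame of board between -0.001 and 0.151 m and x of c2 in the frame of board between -0.001 and 0.151 m and x of c3 in the frame of board between -0.001 and 0.151 m and y of c0 in the frame of board between -0.106 and 0.106 m and y of c1 in the frame of board between -0.106 and 0.106 m and y of c2 in the frame of board between -0.106 and 0.106 m and y of c3 in the frame of board between -0.106 and 0.106 m and linear speed of plate below 0.01 m/s and distance of each of loupe, oil, nut, pot from where it was at the start of the episode below 0.015 m); the robot touches nothing.
It fails at once if the plate is picked up: all four corners more than 20 mm above the bench (height (world z) of each of c0, c1, c2, c3 above 0.02 m).
It fails at once if a bystander is pushed away (more than 15 mm) (distance of any of loupe, oil, nut, pot from where it was at the start of the episode above 0.015 m).
It also fails if it takes over 72 s, if anything falls off the work surface, if the arm or the gripper's body presses on something with over 40 N, if the wrist force passes 120 N, or if a joint passes its speed limit or range.

## Working session

There is one attempt and no reset: what is moved stays moved. The work goes in short steps, Python scripts to look and compute and a tool call to move; the robot and the scene stay as the last step left them, time stands still between calls to the robot, and variables do not carry over. Pictures are saved under pics/ and viewed, about 8 in all and at most 12, crops included, and the job is handed in when it is done.

Besides the shell and the picture viewer there is one more tool, called after ">>>" as name(argument=value, ...) on one line, values as JSON. move_arm: Moves the arm, as the interface text tells. Its arguments: {"type":"object","properties":{"steps":{"type":"array","items":{"type":"object","properties":{"fingers":{"type":"number"},"tx":{"type":"number"},"ty":{"type":"number"},"tz":{"type":"number"},"turn":{"type":"number"}}}}},"required":["steps"]}

```bash
mkdir -p pics
cat > h.py <<'E'
import numpy as np, cv2
from cell import bot
def info(n):
    i=bot.camera_info(n);K=np.array([[i['fx'],0,i['cx']],[0,i['fy'],i['cy']],[0,0,1.]])
    return K,np.array(i['dist'],float),np.array(i['extrinsics'])
def ray(n,px,z,I=None):
    K,d,T=I or info(n)
    u=cv2.undistortPoints(np.array(px,float).reshape(-1,1,2),K,d).reshape(-1,2)
    r=np.c_[u,np.ones(len(u))]@T[:3,:3].T;o=T[:3,3]
    return o+r*((z-o[2])/r[:,2])[:,None]
def proj(n,P,I=None):
    K,d,T=I or info(n);Ti=np.linalg.inv(T)
    return cv2.projectPoints(np.array(P,float).reshape(-1,3),cv2.Rodrigues(Ti[:3,:3])[0],Ti[:3,3],K,d)[0].reshape(-1,2)
def snap(n,f):
    im=bot.read_camera(n)[:,:,::-1].copy();cv2.imwrite('pics/'+f,im);return im
E
python3 - <<'E'
from h import *
np.set_printoptions(precision=4,suppress=True)
a=snap('top','top0.png');b=snap('side','side0.png')
cv2.imwrite('pics/both0.png',np.vstack([a,b])[:, :] if 0 else cv2.resize(np.hstack([a,b]),(800,300)))
s=bot.read_state();print(s['position'],s['eef_rot'],s['width'],s['wrist_force'],s['clock'])
for n in('top','side'):print(info(n)[2],info(n)[0][0,0])
E
```

```text
[0.217  0.5858 0.2307] [[-0.0002 -0.9377  0.3474]
 [-0.0011  0.3474  0.9377]
 [-1.     -0.0001 -0.0011]] 1.005040724975672 [0.4387 0.1632 0.3697] 0.1
[[-0.0134 -0.986   0.1665  0.4159]
 [-0.9998  0.0105 -0.0184  0.0603]
 [ 0.0164 -0.1667 -0.9859  0.7154]
 [ 0.      0.      0.      1.    ]] 360.09844242855905
[[-0.9955 -0.0546  0.0781  0.4858]
 [-0.095   0.6254 -0.7745  0.7361]
 [-0.0066 -0.7784 -0.6278  0.602 ]
 [ 0.      0.      0.      1.    ]] 411.6611198456604
```

View pics/top0.png

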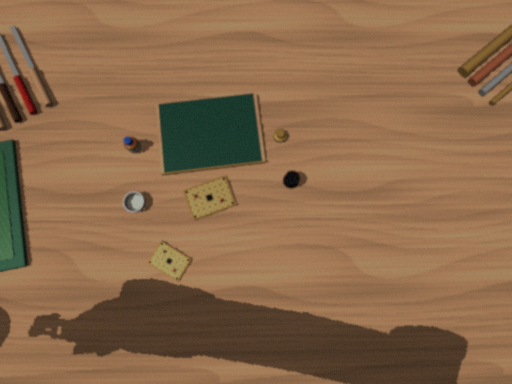

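View pics/side0.png

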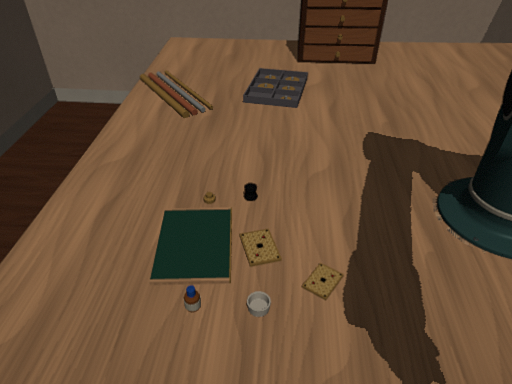

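The top view shows two spotted plates, at (210,197), near the board, and at (170,260). The one at (210,197) looks larger and faces the board's front edge, which runs from (163,173) to (265,161). I'll measure both and check an enlarged crop.

```bash
cat > meas.py <<'E'
from h import *
np.set_printoptions(precision=4,suppress=True)
def rects(n,im,roi=None):
    hsv=cv2.cvtColor(im,cv2.COLOR_BGR2HSV);out={}
    for k,lo,hi,z in(('plate',(20,85,110),(35,255,255),.006),('board',(70,80,20),(95,255,140),.009)):
        m=cv2.inRange(hsv,lo,hi)
        m=cv2.morphologyEx(m,cv2.MORPH_CLOSE,np.ones((5,5)))
        cs=cv2.findContours(m,0,cv2.CHAIN_APPROX_NONE)[0]
        for c in cs:
            if cv2.contourArea(c)<150: continue
            w=ray(n,c.reshape(-1,2),z)[:,:2].astype(np.float32)
            r=cv2.minAreaRect(w*1000)
            print(k,n,cv2.boundingRect(c),'center mm',np.round(r[0],1),'size',np.round(r[1],1),'ang',round(r[2],1))
            print(np.round(cv2.boxPoints(r),1).tolist())
E
python3 - <<'E'
from meas import *
a=cv2.imread('pics/top0.png');b=cv2.imread('pics/side0.png')
rects('top',a);rects('side',b)
for k,t,s,z in(('loupe',(291,180),(251,192),.016),('oil',(131,144),(192,300),.025),('nut',(280,135),(210,198),.01),('pot',(135,202),(259,303),.01)):
    print(k,ray('top',[t],z)[0],ray('side',[s],z)[0])
cv2.imwrite('pics/crop0.png',cv2.resize(a[85:290,110:310],None,fx=2.9,fy=2.9,interpolation=cv2.INTER_CUBIC))
E
```

```text
plate top (150, 243, 39, 36) center mm [398.7 221.6] size [65.9 47.4] ang 58.2
[[361.20001220703125, 206.10000610351562], [401.5, 181.10000610351562], [436.20001220703125, 237.10000610351562], [395.8999938964844, 262.1000061035156]]
plate top (186, 178, 47, 40) center mm [522.  144.3] size [58.7 83.7] ang 19.9
[[480.20001220703125, 173.6999969482422], [508.6000061035156, 95.0], [563.7999877929688, 114.9000015258789], [535.2999877929688, 193.6999969482422]]
board top (0, 141, 26, 130) center mm [514.5 535.1] size [256.9  49. ] ang 6.0
[[384.20001220703125, 546.2000122070312], [389.29998779296875, 497.3999938964844], [644.7999877929688, 524.0999755859375], [639.7000122070312, 572.9000244140625]]
board top (160, 95, 101, 76) center mm [656.8 145.7] size [141.  192.4] ang 6.4
[[575.9000244140625, 233.39999389648438], [597.5, 42.20000076293945], [737.7000122070312, 58.0], [716.0999755859375, 249.1999969482422]]
board side (151, 210, 79, 69) center mm [656.8 146.8] size [143.6 192. ] ang 6.6
[[574.4000244140625, 233.8000030517578], [596.5, 43.099998474121094], [739.2000122070312, 59.70000076293945], [717.0999755859375, 250.39999389648438]]
board side (438, 179, 74, 79) center mm [69.9 15.1] size [132. 247.] ang 14.5
[[-24.799999237060547, 118.19999694824219], [36.900001525878906, -121.0], [164.6999969482422, -88.0], [103.0, 151.10000610351562]]
board side (482, 125, 30, 89) center mm [ -60.2 -210.8] size [429.6  57.5] ang 69.4
[[-162.8000030517578, -401.79998779296875], [-109.0, -422.0], [42.29999923706055, -19.899999618530273], [-11.5, 0.30000001192092896]]
loupe [ 0.5533 -0.0181  0.016 ] [ 0.5536 -0.0162  0.016 ]
oil [0.6275 0.2984 0.025 ] [0.6265 0.3047 0.025 ]
nut [0.6483 0.001  0.01  ] [0.6464 0.0068 0.01  ]
pot [0.5135 0.2902 0.01  ] [0.5124 0.2894 0.01  ]
```

View pics/crop0.png

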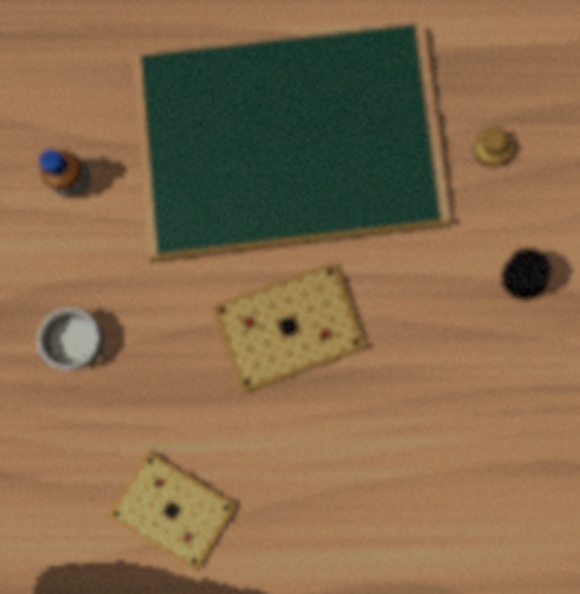

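The crop confirms it. The plate at (210,197), 62×87 mm by measurement, is the job plate and lies in front of the board. The one at (170,260) is about 66×47 mm, so it is the decoy. The job plate is skewed about 13.5° and its +y half lags.

I'll use the half-open gripper as a two-tip pusher, with the jaw axis along the board edge, so the push squares the plate by itself.

>>> move_arm(steps=[{"fingers":50,"tx":2,"ty":-5,"tz":-4.4,"turn":-0.15},{"fingers":50,"tx":4,"ty":-10,"tz":-8.8,"turn":-0.3},{"fingers":50,"tx":6,"ty":-15,"tz":-13.2,"turn":-0.468},{"fingers":50,"tx":8,"ty":-20,"tz":-17.6,"turn":-0.468},{"fingers":50,"tx":10,"ty":-25,"tz":-22,"turn":-0.468},{"fingers":50,"tx":12,"ty":-30,"tz":-26.4,"turn":-0.468},{"fingers":50,"tx":14,"ty":-35,"tz":-30.8,"turn":-0.468},{"fingers":50,"tx":16,"ty":-38.2,"tz":-33.7,"turn":-0.468}])

```text
clock: 1.1
position: [0.4441, 0.1638, 0.083]
eef_rot: [[0.001, -0.994, -0.113], [0.0, -0.113, 0.994], [-1.0, -0.001, 0.0]]
wrist_force: [0.7, 0.3, -0.3]
width: 0.497
```

>>> move_arm(steps=[{"fingers":50},{"fingers":50},{"fingers":50},{"fingers":50},{"fingers":50},{"fingers":50},{"fingers":50},{"fingers":50}])

```text
invalid input
```

>>> move_arm(steps=[{"fingers":50,"tx":0,"ty":0,"tz":0,"turn":0},{"fingers":50,"tx":0,"ty":0,"tz":0,"turn":0},{"fingers":50,"tx":1,"ty":0,"tz":0,"turn":0},{"fingers":50,"tx":2,"ty":0,"tz":0,"turn":0},{"fingers":50,"tx":3,"ty":0,"tz":0,"turn":0},{"fingers":50,"tx":4,"ty":0,"tz":0,"turn":0},{"fingers":50,"tx":4,"ty":0,"tz":0,"turn":0},{"fingers":50,"tx":4,"ty":0,"tz":0,"turn":0}])

```text
clock: 2.1
position: [0.4434, 0.1656, 0.0435]
eef_rot: [[0.0, -0.994, -0.113], [-0.0, -0.113, 0.994], [-1.0, -0.0, -0.0]]
wrist_force: [0.3, -0.6, -0.7]
width: 0.498
```

Run:
```python
from h import *
a=snap('top','top1.png');b=snap('side','side1.png')
c=np.hstack([cv2.resize(x,None,fx=2.2,fy=2.2,interpolation=cv2.INTER_CUBIC) for x in(a[110:290,120:290],b[160:340,150:340])])
cv2.imwrite('pics/c1.png',c)
s=bot.read_state();print(s['position'],s['wrist_force'],s['clock'])
```

```text
[0.44353979 0.16560418 0.04367374] [ 0.01060213  0.83677623 -0.66002605] 2.2
```

View pics/c1.png

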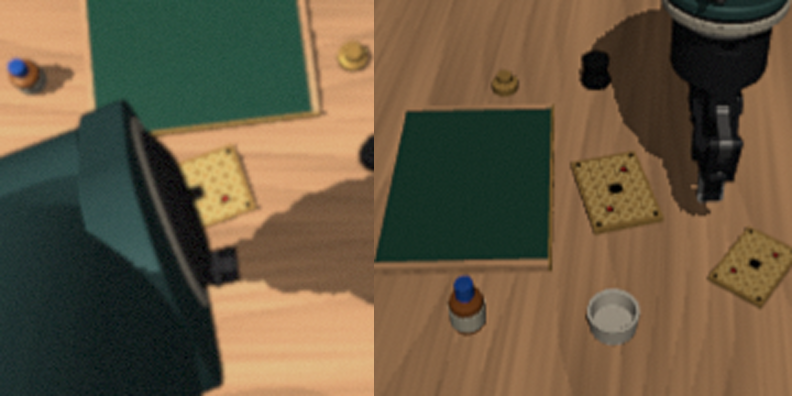

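The side view shows the fork tips upright behind the plate's trailing edge, clear of everything. Next I'll centre the fork on the plate and lower it.

>>> move_arm(steps=[{"fingers":50,"tx":0.5,"ty":-0.4,"tz":-1,"turn":0},{"fingers":50,"tx":1,"ty":-0.8,"tz":-2,"turn":0},{"fingers":50,"tx":2,"ty":-0.8,"tz":-3,"turn":0},{"fingers":50,"tx":3,"ty":-0.8,"tz":-3,"turn":0},{"fingers":50,"tx":3.6,"ty":-0.8,"tz":-3,"turn":0},{"fingers":50,"tx":3.9,"ty":-0.8,"tz":-3,"turn":0},{"fingers":50,"tx":3.9,"ty":-0.8,"tz":-3,"turn":0},{"fingers":50,"tx":3.9,"ty":-0.8,"tz":-3,"turn":0}])

```text
clock: 3.2
position: [0.4548, 0.1368, 0.0046]
eef_rot: [[0.0, -0.994, -0.113], [0.0, -0.113, 0.994], [-1.0, -0.0, 0.0]]
wrist_force: [0.4, -0.4, 0.3]
width: 0.502
```

>>> move_arm(steps=[{"fingers":50,"tx":0.05,"ty":0,"tz":0,"turn":0},{"fingers":50,"tx":0.1,"ty":0,"tz":0,"turn":0},{"fingers":50,"tx":0.15,"ty":0,"tz":0,"turn":0},{"fingers":50,"tx":0.2,"ty":0,"tz":0,"turn":0},{"fingers":50,"tx":0.25,"ty":0,"tz":0,"turn":0},{"fingers":50,"tx":0.3,"ty":0,"tz":0,"turn":0},{"fingers":50,"tx":0.3,"ty":0,"tz":0,"turn":0},{"fingers":50,"tx":0.3,"ty":0,"tz":0,"turn":0}])

```text
clock: 4.2
position: [0.4547, 0.1366, 0.0014]
eef_rot: [[0.0, -0.994, -0.113], [-0.0, -0.113, 0.994], [-1.0, -0.0, -0.0]]
wrist_force: [-0.4, 0.0, -0.7]
width: 0.503
```

>>> move_arm(steps=[{"fingers":50,"tx":0.05,"ty":0,"tz":0,"turn":0},{"fingers":50,"tx":0.1,"ty":0,"tz":0,"turn":0},{"fingers":50,"tx":0.15,"ty":0,"tz":0,"turn":0},{"fingers":50,"tx":0.2,"ty":0,"tz":0,"turn":0},{"fingers":50,"tx":0.2,"ty":0,"tz":0,"turn":0},{"fingers":50,"tx":0.2,"ty":0,"tz":0,"turn":0},{"fingers":50,"tx":0.2,"ty":0,"tz":0,"turn":0},{"fingers":50,"tx":0.2,"ty":0,"tz":0,"turn":0}])

```text
clock: 5.2
position: [0.4546, 0.1366, -0.0006]
eef_rot: [[0.0, -0.994, -0.113], [-0.0, -0.113, 0.994], [-1.0, -0.0, -0.0]]
wrist_force: [0.6, -0.0, -0.6]
width: 0.501
```

>>> move_arm(steps=[{"fingers":50,"tx":0.05,"ty":0,"tz":0,"turn":0},{"fingers":50,"tx":0.1,"ty":0,"tz":0,"turn":0},{"fingers":50,"tx":0.15,"ty":0,"tz":0,"turn":0},{"fingers":50,"tx":0.2,"ty":0,"tz":0,"turn":0},{"fingers":50,"tx":0.2,"ty":0,"tz":0,"turn":0},{"fingers":50,"tx":0.2,"ty":0,"tz":0,"turn":0},{"fingers":50,"tx":0.2,"ty":0,"tz":0,"turn":0},{"fingers":50,"tx":0.2,"ty":0,"tz":0,"turn":0}])

```text
clock: 6.2
position: [0.4547, 0.1366, -0.0019]
eef_rot: [[0.0, -0.994, -0.113], [0.0, -0.113, 0.994], [-1.0, -0.0, 0.0]]
wrist_force: [-6.7, -2.8, 24.8]
width: 0.498
```

Bench contact is at TCP z ≈ −1.9 mm, and it is stiff, about 35 N/mm. I'll lift 0.7 mm clear and push forward.

>>> move_arm(steps=[{"fingers":50,"tx":-0.14,"ty":0,"tz":0,"turn":0},{"fingers":50,"tx":-0.14,"ty":-0.7,"tz":0,"turn":0},{"fingers":50,"tx":-0.14,"ty":-1.4,"tz":0,"turn":0},{"fingers":50,"tx":-0.14,"ty":-2.0,"tz":0,"turn":0},{"fingers":50,"tx":-0.14,"ty":-2.6,"tz":0,"turn":0},{"fingers":50,"tx":-0.14,"ty":-3.2,"tz":0,"turn":0},{"fingers":50,"tx":-0.14,"ty":-3.7,"tz":0,"turn":0},{"fingers":50,"tx":-0.14,"ty":-4.2,"tz":0,"turn":0}])

```text
clock: 7.2
position: [0.4967, 0.1414, -0.0013]
eef_rot: [[-0.0, -0.994, -0.113], [-0.0, -0.113, 0.994], [-1.0, 0.0, -0.0]]
wrist_force: [-1.2, 0.5, -0.4]
width: 0.5
```

Run:
```python
from meas import *
a=snap('top','top2.png');b=snap('side','side2.png');w=snap('wrist','wr2.png')
rects('side',b)
c=np.hstack([cv2.resize(x,(400,400),interpolation=cv2.INTER_CUBIC) for x in(b[190:320,150:280],w)])
cv2.imwrite('pics/c2.png',c)
```

```text
board side (151, 210, 79, 69) center mm [656.8 146.8] size [143.6 192. ] ang 6.6
[[574.4000244140625, 233.8000030517578], [596.5, 43.099998474121094], [739.2000122070312, 59.70000076293945], [717.0999755859375, 250.39999389648438]]
board side (438, 179, 74, 79) center mm [70.1 14.7] size [131.3 247.7] ang 15.3
[[-25.899999618530273, 116.80000305175781], [39.5, -122.0999984741211], [166.1999969482422, -87.30000305175781], [100.69999694824219, 151.5]]
board side (482, 77, 30, 137) center mm [-126.7 -387.8] size [807.7  57.7] ang 69.4
[[-295.8999938964844, -755.7000122070312], [-241.89999389648438, -776.0], [42.5, -20.0], [-11.5, 0.30000001192092896]]
board side (240, 0, 153, 182) center mm [  416.3 -1000.3] size [1834.1  462.4] ang 73.4
[[-67.30000305175781, -1813.0999755859375], [375.79998779296875, -1945.199951171875], [899.9000244140625, -187.60000610351562], [456.79998779296875, -55.400001525878906]]
```

View pics/c2.png

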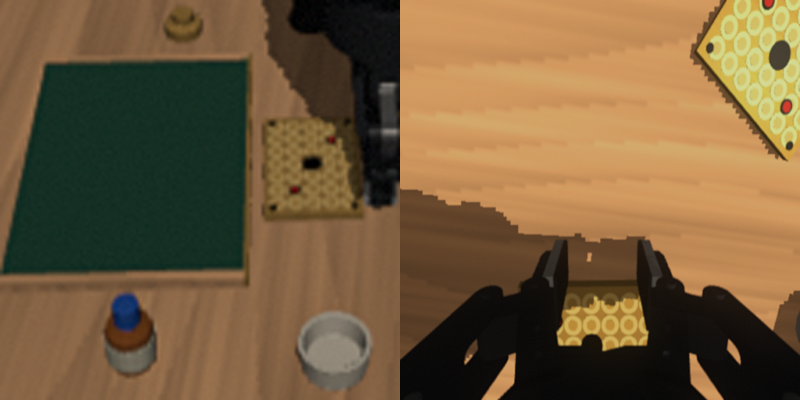

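The plate is now square to the edge with about 9 mm left to close, judging by the side crop (strip at 250, plate lead at 263, 0.66 mm/px). I'll advance and then creep in.

>>> move_arm(steps=[{"fingers":50,"tx":0,"ty":-0.3,"tz":0,"turn":0},{"fingers":50,"tx":0,"ty":-0.5,"tz":0,"turn":0},{"fingers":50,"tx":0,"ty":-0.6,"tz":0,"turn":0},{"fingers":50,"tx":0,"ty":-0.65,"tz":0,"turn":0},{"fingers":50,"tx":0,"ty":-0.7,"tz":0,"turn":0},{"fingers":50,"tx":0,"ty":-0.75,"tz":0,"turn":0},{"fingers":50,"tx":0,"ty":-0.75,"tz":0,"turn":0},{"fingers":50,"tx":0,"ty":-0.75,"tz":0,"turn":0}])

```text
clock: 8.35
position: [0.5039, 0.1422, -0.0012]
eef_rot: [[0.0, -0.994, -0.113], [-0.0, -0.113, 0.994], [-1.0, -0.0, -0.0]]
wrist_force: [-0.2, -0.1, -0.4]
width: 0.501
```

>>> move_arm(steps=[{"fingers":50,"tx":0,"ty":-0.03,"tz":0,"turn":0},{"fingers":50,"tx":0,"ty":-0.06,"tz":0,"turn":0},{"fingers":50,"tx":0,"ty":-0.09,"tz":0,"turn":0},{"fingers":50,"tx":0,"ty":-0.1,"tz":0,"turn":0},{"fingers":50,"tx":0,"ty":-0.1,"tz":0,"turn":0},{"fingers":50,"tx":0,"ty":-0.1,"tz":0,"turn":0},{"fingers":50,"tx":0,"ty":-0.1,"tz":0,"turn":0},{"fingers":50,"tx":0,"ty":-0.1,"tz":0,"turn":0}])

```text
clock: 9.35
position: [0.5048, 0.1423, -0.0012]
eef_rot: [[0.0, -0.994, -0.113], [-0.0, -0.113, 0.994], [-1.0, -0.0, -0.0]]
wrist_force: [-1.5, -0.3, 1.0]
width: 0.499
```

>>> move_arm(steps=[{"fingers":50,"tx":0,"ty":-0.02,"tz":0,"turn":0},{"fingers":50,"tx":0,"ty":-0.04,"tz":0,"turn":0},{"fingers":50,"tx":0,"ty":-0.06,"tz":0,"turn":0},{"fingers":50,"tx":0,"ty":-0.08,"tz":0,"turn":0},{"fingers":50,"tx":0,"ty":-0.1,"tz":0,"turn":0},{"fingers":50,"tx":0,"ty":-0.1,"tz":0,"turn":0},{"fingers":50,"tx":0,"ty":-0.1,"tz":0,"turn":0},{"fingers":50,"tx":0,"ty":-0.1,"tz":0,"turn":0}])

```text
clock: 10.35
position: [0.5059, 0.1424, -0.0012]
eef_rot: [[0.0, -0.994, -0.113], [-0.0, -0.113, 0.994], [-1.0, -0.0, -0.0]]
wrist_force: [-1.4, -0.3, 0.7]
width: 0.5
```

>>> move_arm(steps=[{"fingers":50,"tx":0,"ty":-0.02,"tz":0,"turn":0},{"fingers":50,"tx":0,"ty":-0.04,"tz":0,"turn":0},{"fingers":50,"tx":0,"ty":-0.06,"tz":0,"turn":0},{"fingers":50,"tx":0,"ty":-0.08,"tz":0,"turn":0},{"fingers":50,"tx":0,"ty":-0.1,"tz":0,"turn":0},{"fingers":50,"tx":0,"ty":-0.1,"tz":0,"turn":0},{"fingers":50,"tx":0,"ty":-0.1,"tz":0,"turn":0},{"fingers":50,"tx":0,"ty":-0.1,"tz":0,"turn":0}])

```text
clock: 11.35
position: [0.5062, 0.1425, -0.0013]
eef_rot: [[-0.001, -0.994, -0.113], [-0.0, -0.113, 0.994], [-1.0, 0.001, -0.0]]
wrist_force: [-6.2, -0.2, 4.7]
width: 0.502
```

The plate has met the board edge at about 6 N, with compliance near 9 N/mm. Next comes the preload, then the first 20° of arc.

>>> move_arm(steps=[{"fingers":50,"tx":0,"ty":-0.05,"tz":0,"turn":0},{"fingers":50,"tx":0,"ty":-0.06,"tz":0,"turn":0},{"fingers":50,"tx":-0.14,"ty":-0.06,"tz":0,"turn":0},{"fingers":50,"tx":-0.28,"ty":-0.06,"tz":0,"turn":0},{"fingers":50,"tx":-0.54,"ty":-0.05,"tz":0,"turn":0},{"fingers":50,"tx":-0.87,"ty":-0.05,"tz":0,"turn":0},{"fingers":50,"tx":-1.08,"ty":-0.05,"tz":0,"turn":0},{"fingers":50,"tx":-1.08,"ty":-0.05,"tz":0,"turn":0}])

```text
clock: 12.35
position: [0.507, 0.1426, 0.0096]
eef_rot: [[-0.001, -0.994, -0.113], [-0.0, -0.113, 0.994], [-1.0, 0.001, -0.0]]
wrist_force: [-5.4, -2.0, -0.1]
width: 0.5
```

Run:
```python
from h import *
b=snap('side','side3.png');w=snap('wrist','wr3.png')
cv2.imwrite('pics/c3.png',np.hstack([cv2.resize(x,(400,400),interpolation=cv2.INTER_CUBIC) for x in(b[190:290,200:300],w[180:,130:390])]))
print(bot.read_state()['wrist_force'])
```

```text
[-4.69428221 -1.14876907 -0.19498444]
```

View pics/c3.png

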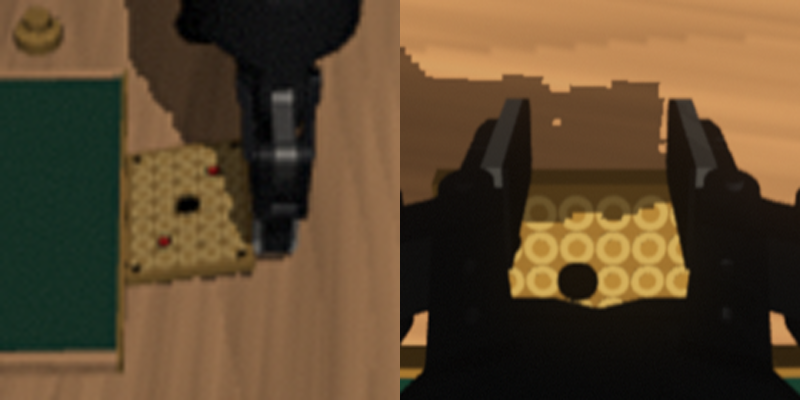

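The plate is tilted about 10°: the side crop shows the trailing corner raised and the wrist view shows the trailing-edge strip. Force is about 5 N, so I'll add preload and carry the arc on to about 30°.

>>> move_arm(steps=[{"fingers":50,"tx":0,"ty":-0.05,"tz":0,"turn":0},{"fingers":50,"tx":-0.27,"ty":-0.09,"tz":0,"turn":0},{"fingers":50,"tx":-0.54,"ty":-0.12,"tz":0,"turn":0},{"fingers":50,"tx":-0.8,"ty":-0.17,"tz":0,"turn":0},{"fingers":50,"tx":-1.05,"ty":-0.24,"tz":0,"turn":0},{"fingers":50,"tx":-1.3,"ty":-0.32,"tz":0,"turn":0},{"fingers":50,"tx":-1.55,"ty":-0.4,"tz":0,"turn":0},{"fingers":50,"tx":-1.55,"ty":-0.4,"tz":0,"turn":0}])

```text
clock: 13.45
position: [0.5112, 0.143, 0.0252]
eef_rot: [[-0.0, -0.994, -0.113], [-0.0, -0.113, 0.994], [-1.0, 0.0, -0.0]]
wrist_force: [-4.8, -1.5, 0.4]
width: 0.5
```

Run:
```python
from h import *
b=snap('side','side4.png');w=snap('wrist','wr4.png')
cv2.imwrite('pics/c4.png',np.hstack([cv2.resize(x,(400,400),interpolation=cv2.INTER_CUBIC) for x in(b[190:290,200:300],w[180:,130:390])]))
print(bot.read_state()['wrist_force'])
```

```text
[-4.71640939 -1.11632734  1.78478739]
```

View pics/c4.png

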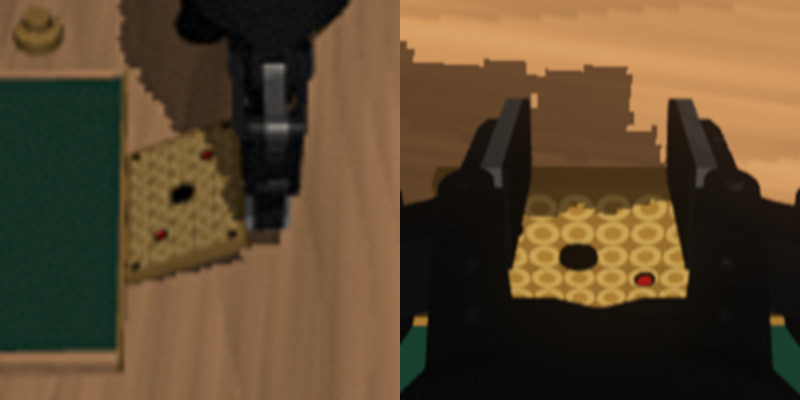

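Good: the plate is at about 25°, with its trailing edge following the tips and its lead against the strip at (125,280) in the crop. Continuing to 45°.

>>> move_arm(steps=[{"fingers":50,"tx":-0.25,"ty":-0.13,"tz":0,"turn":0},{"fingers":50,"tx":-0.53,"ty":-0.26,"tz":0,"turn":0},{"fingers":50,"tx":-0.81,"ty":-0.41,"tz":0,"turn":0},{"fingers":50,"tx":-1.08,"ty":-0.57,"tz":0,"turn":0},{"fingers":50,"tx":-1.34,"ty":-0.75,"tz":0,"turn":0},{"fingers":50,"tx":-1.59,"ty":-0.95,"tz":0,"turn":0},{"fingers":50,"tx":-1.83,"ty":-1.15,"tz":0,"turn":0},{"fingers":50,"tx":-1.83,"ty":-1.15,"tz":0,"turn":0}])

```text
clock: 14.55
position: [0.523, 0.1444, 0.0436]
eef_rot: [[0.0, -0.994, -0.113], [0.0, -0.113, 0.994], [-1.0, -0.0, -0.0]]
wrist_force: [-0.0, 0.1, -0.8]
width: 0.498
```

Run:
```python
from h import *
b=snap('side','side5.png');w=snap('wrist','wr5.png')
cv2.imwrite('pics/c5.png',np.hstack([cv2.resize(x,(400,400),interpolation=cv2.INTER_CUBIC) for x in(b[190:290,200:300],w[180:,130:390])]))
print(bot.read_state()['wrist_force'])
```

```text
[ 0.15525806  0.08190547 -0.71952462]
```

View pics/c5.png

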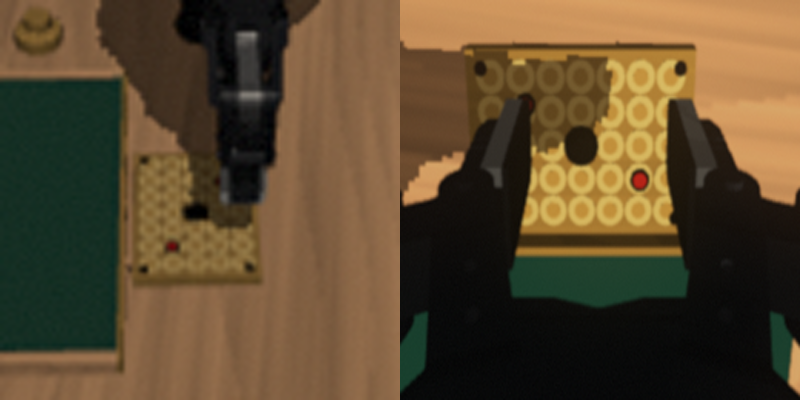

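The tips slipped over the trailing edge because 5 N was too little. The plate lies flat again about 4 mm off the edge, and the fork sits about 6 mm too far toward +y. I'll back off, recentre and start lower with more squeeze.

>>> move_arm(steps=[{"fingers":50,"tx":0,"ty":1.5,"tz":-0.3,"turn":0},{"fingers":50,"tx":0,"ty":3.5,"tz":-0.6,"turn":0},{"fingers":50,"tx":1,"ty":3.5,"tz":-0.6,"turn":0},{"fingers":50,"tx":2,"ty":3.5,"tz":-0.6,"turn":0},{"fingers":50,"tx":3,"ty":3.5,"tz":-0.6,"turn":0},{"fingers":50,"tx":4,"ty":3.5,"tz":-0.6,"turn":0},{"fingers":50,"tx":4.52,"ty":3.5,"tz":-0.6,"turn":0},{"fingers":50,"tx":4.52,"ty":3.5,"tz":-0.6,"turn":0}])

```text
clock: 15.65
position: [0.4884, 0.1344, -0.0018]
eef_rot: [[-0.001, -0.994, -0.113], [-0.0, -0.113, 0.994], [-1.0, 0.001, -0.0]]
wrist_force: [-3.6, -0.4, 9.6]
width: 0.495
```

>>> move_arm(steps=[{"fingers":50,"tx":0,"ty":-0.4,"tz":0,"turn":0},{"fingers":50,"tx":0,"ty":-0.8,"tz":0,"turn":0},{"fingers":50,"tx":0,"ty":-1.2,"tz":0,"turn":0},{"fingers":50,"tx":0,"ty":-1.5,"tz":0,"turn":0},{"fingers":50,"tx":0,"ty":-1.6,"tz":0,"turn":0},{"fingers":50,"tx":0,"ty":-1.65,"tz":0,"turn":0},{"fingers":50,"tx":0,"ty":-1.7,"tz":0,"turn":0},{"fingers":50,"tx":0,"ty":-1.7,"tz":0,"turn":0}])

```text
clock: 16.65
position: [0.5033, 0.1362, -0.0019]
eef_rot: [[-0.004, -0.994, -0.113], [-0.001, -0.113, 0.994], [-1.0, 0.004, -0.0]]
wrist_force: [-19.2, -2.1, 24.5]
width: 0.501
```

>>> move_arm(steps=[{"fingers":50,"tx":-0.04,"ty":0,"tz":0,"turn":0},{"fingers":50,"tx":-0.05,"ty":0,"tz":0,"turn":0},{"fingers":50,"tx":-0.06,"ty":0,"tz":0,"turn":0},{"fingers":50,"tx":-0.06,"ty":0,"tz":0,"turn":0},{"fingers":50,"tx":-0.06,"ty":0,"tz":0,"turn":0},{"fingers":50,"tx":-0.06,"ty":0,"tz":0,"turn":0},{"fingers":50,"tx":-0.06,"ty":0,"tz":0,"turn":0},{"fingers":50,"tx":-0.06,"ty":0,"tz":0,"turn":0}])

```text
clock: 17.65
position: [0.5056, 0.1364, -0.0012]
eef_rot: [[0.0, -0.994, -0.113], [-0.0, -0.113, 0.994], [-1.0, -0.0, -0.0]]
wrist_force: [-0.5, -0.3, -0.0]
width: 0.502
```

>>> move_arm(steps=[{"fingers":50,"tx":0.03,"ty":0,"tz":0,"turn":0},{"fingers":50,"tx":0.03,"ty":-0.03,"tz":0,"turn":0},{"fingers":50,"tx":0.03,"ty":-0.06,"tz":0,"turn":0},{"fingers":50,"tx":0.03,"ty":-0.09,"tz":0,"turn":0},{"fingers":50,"tx":0.03,"ty":-0.12,"tz":0,"turn":0},{"fingers":50,"tx":0.03,"ty":-0.15,"tz":0,"turn":0},{"fingers":50,"tx":0.03,"ty":-0.15,"tz":0,"turn":0},{"fingers":50,"tx":0.03,"ty":-0.15,"tz":0,"turn":0}])

```text
clock: 18.65
position: [0.5069, 0.1365, -0.0015]
eef_rot: [[-0.0, -0.994, -0.113], [-0.0, -0.113, 0.994], [-1.0, 0.0, -0.0]]
wrist_force: [-4.9, -0.1, 2.6]
width: 0.501
```

>>> move_arm(steps=[{"fingers":50,"tx":0,"ty":-0.03,"tz":0,"turn":0},{"fingers":50,"tx":0,"ty":-0.06,"tz":0,"turn":0},{"fingers":50,"tx":0,"ty":-0.08,"tz":0,"turn":0},{"fingers":50,"tx":0,"ty":-0.08,"tz":0,"turn":0},{"fingers":50,"tx":0,"ty":-0.08,"tz":0,"turn":0},{"fingers":50,"tx":0,"ty":-0.08,"tz":0,"turn":0},{"fingers":50,"tx":0,"ty":-0.08,"tz":0,"turn":0},{"fingers":50,"tx":0,"ty":-0.08,"tz":0,"turn":0}])

```text
clock: 19.65
position: [0.507, 0.1365, -0.0017]
eef_rot: [[-0.002, -0.994, -0.113], [-0.0, -0.113, 0.994], [-1.0, 0.002, -0.0]]
wrist_force: [-9.0, -1.6, 5.5]
width: 0.504
```

>>> move_arm(steps=[{"fingers":50,"tx":0,"ty":-0.04,"tz":0,"turn":0},{"fingers":50,"tx":0,"ty":-0.07,"tz":0,"turn":0},{"fingers":50,"tx":-0.15,"ty":-0.07,"tz":0,"turn":0},{"fingers":50,"tx":-0.35,"ty":-0.07,"tz":0,"turn":0},{"fingers":50,"tx":-0.55,"ty":-0.07,"tz":0,"turn":0},{"fingers":50,"tx":-0.75,"ty":-0.07,"tz":0,"turn":0},{"fingers":50,"tx":-0.95,"ty":-0.07,"tz":0,"turn":0},{"fingers":50,"tx":-0.95,"ty":-0.07,"tz":0,"turn":0}])

```text
clock: 20.65
position: [0.5075, 0.1365, 0.0077]
eef_rot: [[-0.002, -0.994, -0.113], [-0.001, -0.113, 0.994], [-1.0, 0.002, -0.0]]
wrist_force: [-7.3, -1.2, -0.2]
width: 0.5
```

>>> move_arm(steps=[{"fingers":50,"tx":0,"ty":-0.05,"tz":0,"turn":0},{"fingers":50,"tx":-0.14,"ty":-0.07,"tz":0,"turn":0},{"fingers":50,"tx":-0.28,"ty":-0.09,"tz":0,"turn":0},{"fingers":50,"tx":-0.44,"ty":-0.11,"tz":0,"turn":0},{"fingers":50,"tx":-0.6,"ty":-0.14,"tz":0,"turn":0},{"fingers":50,"tx":-0.76,"ty":-0.17,"tz":0,"turn":0},{"fingers":50,"tx":-0.92,"ty":-0.21,"tz":0,"turn":0},{"fingers":50,"tx":-0.92,"ty":-0.21,"tz":0,"turn":0}])

```text
clock: 21.65
position: [0.5092, 0.1367, 0.0168]
eef_rot: [[-0.003, -0.994, -0.113], [-0.001, -0.113, 0.994], [-1.0, 0.003, -0.0]]
wrist_force: [-9.2, -0.2, 1.8]
width: 0.501
```

```bash
cat > jew.py <<'E'
from h import *
np.set_printoptions(precision=2,suppress=True)
a=np.radians(6.5);E=np.array([.5825,.1373,0]);X=np.array([np.cos(a),np.sin(a),0]);Y=np.array([-np.sin(a),np.cos(a),0])
def reds(im):
    h=cv2.cvtColor(im,cv2.COLOR_BGR2HSV);m=cv2.inRange(h,(0,150,60),(8,255,255))|cv2.inRange(h,(165,120,60),(180,255,255))
    m[:200]=0;m[270:]=0;m[:,:225]=0;m[:,275:]=0
    n,_,st,c=cv2.connectedComponentsWithStats(m)
    return [(c[i],st[i,4]) for i in range(1,n)]
def bc(p): return np.array([(p-E)@X,(p-E)@Y,p[2]])*1000
def yplane(px,by):
    K,d,T=info('side');u=cv2.undistortPoints(np.array(px,float).reshape(1,1,2),K,d)[0,0]
    r=T[:3,:3]@np.r_[u,1];o=T[:3,3];t=(by/1000-(o-E)@Y)/(r@Y);return bc(o+t*r)
E
python3 - <<'E'
from jew import *
for f in('side2','side4','side5'):
    for c,n in reds(cv2.imread(f'pics/{f}.png')): print(f,c,n,bc(ray('side',[c],.006)[0]))
im=snap('side','side6.png')
for c,n in reds(im): print('now',c,n,[yplane(c,y) for y in(20,30,40)])
E
```

```text
side2 [257.67 234.67] 3 [-56.69 -16.62   6.  ]
side2 [245.5 251.5] 4 [-30.63  31.1    6.  ]
side4 [251.33 228.33] 3 [-43.98 -36.32   6.  ]
side4 [239.5 248.5] 4 [-18.69  22.5    6.  ]
side5 [242.5 251.5] 4 [-24.65  30.95   6.  ]
now [252.33 230.33] 3 [array([-44.54,  20.  ,  52.93]), array([-44.26,  30.  ,  62.3 ]), array([-43.98,  40.  ,  71.67])]
now [240.   249.25] 4 [array([-19.62,  20.  ,   1.27]), array([-19.77,  30.  ,  11.52]), array([-19.91,  40.  ,  21.78])]
```

Jewel triangulation puts the tilt at 16–20°, which matches the arc, so nothing has slipped. On to 30°.

>>> move_arm(steps=[{"fingers":50,"tx":0,"ty":-0.02,"tz":0,"turn":0},{"fingers":50,"tx":-0.22,"ty":-0.08,"tz":0,"turn":0},{"fingers":50,"tx":-0.48,"ty":-0.15,"tz":0,"turn":0},{"fingers":50,"tx":-0.73,"ty":-0.24,"tz":0,"turn":0},{"fingers":50,"tx":-0.92,"ty":-0.31,"tz":0,"turn":0},{"fingers":50,"tx":-1.12,"ty":-0.39,"tz":0,"turn":0},{"fingers":50,"tx":-1.31,"ty":-0.48,"tz":0,"turn":0},{"fingers":50,"tx":-1.31,"ty":-0.48,"tz":0,"turn":0}])

```text
clock: 22.7
position: [0.5143, 0.1373, 0.03]
eef_rot: [[-0.002, -0.994, -0.113], [-0.001, -0.113, 0.994], [-1.0, 0.002, -0.0]]
wrist_force: [-9.2, -1.2, 4.1]
width: 0.499
```

```bash
cat > now.py <<'E'
from jew import *
import sys
s=bot.read_state();im=snap('side',sys.argv[1]);print(s['wrist_force'])
for c,n in reds(im):
    p=yplane(c,31 if c[0]<246 else -16.6);print(c,n,p,'theta(d=20/46):',np.degrees(np.arcsin((p[2]-5.5)/(20 if c[0]<246 else 46))))
E
python3 now.py side7.png
```

```text
[-9.15 -1.19  4.13]
[250.  227.5] 2 [-40.76 -16.6   26.69] theta(d=20/46): 27.434003723350617
[239.5 247.5] 4 [-18.88  31.    17.49] theta(d=20/46): 36.828008237121644
```

>>> move_arm(steps=[{"fingers":50,"tx":-0.23,"ty":-0.12,"tz":0,"turn":0},{"fingers":50,"tx":-0.46,"ty":-0.25,"tz":0,"turn":0},{"fingers":50,"tx":-0.69,"ty":-0.4,"tz":0,"turn":0},{"fingers":50,"tx":-0.89,"ty":-0.55,"tz":0,"turn":0},{"fingers":50,"tx":-1.1,"ty":-0.72,"tz":0,"turn":0},{"fingers":50,"tx":-1.3,"ty":-0.89,"tz":0,"turn":0},{"fingers":50,"tx":-1.3,"ty":-0.89,"tz":0,"turn":0},{"fingers":50,"tx":-1.3,"ty":-0.89,"tz":0,"turn":0}])

```text
clock: 23.75
position: [0.5241, 0.1385, 0.0432]
eef_rot: [[-0.0, -0.994, -0.113], [-0.0, -0.113, 0.994], [-1.0, 0.0, -0.0]]
wrist_force: [-0.1, 0.0, 0.5]
width: 0.501
```

```bash
python3 now.py side8.png
```

```text
[-0.06  0.01  0.46]
[242.8 251.4] 5 [-25.25  31.     6.32] theta(d=20/46): 2.3467558788103497
```

The tips slipped again between 30° and 45°. The record fits a contact about 4 mm up the edge: excess x ≈ 4·sinθ, which also lowers z by 4(1−cosθ). My arc was therefore too high and too far back, and it lost the squeeze. I'll retry with the corrected arc and feedback in small steps.

>>> move_arm(steps=[{"fingers":50,"tx":0,"ty":1.5,"tz":0,"turn":0},{"fingers":50,"tx":0,"ty":3.4,"tz":0,"turn":0},{"fingers":50,"tx":1,"ty":3.4,"tz":0,"turn":0},{"fingers":50,"tx":2,"ty":3.4,"tz":0,"turn":0},{"fingers":50,"tx":3,"ty":3.4,"tz":0,"turn":0},{"fingers":50,"tx":4,"ty":3.4,"tz":0,"turn":0},{"fingers":50,"tx":4.44,"ty":3.4,"tz":0,"turn":0},{"fingers":50,"tx":4.44,"ty":3.4,"tz":0,"turn":0}])

```text
clock: 24.8
position: [0.4903, 0.1346, -0.0014]
eef_rot: [[-0.0, -0.994, -0.113], [-0.0, -0.113, 0.994], [-1.0, 0.0, -0.0]]
wrist_force: [0.3, -0.1, -0.4]
width: 0.498
```

>>> move_arm(steps=[{"fingers":50,"tx":0,"ty":-0.4,"tz":0,"turn":0},{"fingers":50,"tx":0,"ty":-0.8,"tz":0,"turn":0},{"fingers":50,"tx":0,"ty":-1.2,"tz":0,"turn":0},{"fingers":50,"tx":0,"ty":-1.4,"tz":0,"turn":0},{"fingers":50,"tx":0,"ty":-1.55,"tz":0,"turn":0},{"fingers":50,"tx":0,"ty":-1.6,"tz":0,"turn":0},{"fingers":50,"tx":0,"ty":-1.6,"tz":0,"turn":0},{"fingers":50,"tx":0,"ty":-1.6,"tz":0,"turn":0}])

```text
clock: 25.8
position: [0.5063, 0.1364, -0.0011]
eef_rot: [[0.0, -0.994, -0.113], [-0.0, -0.113, 0.994], [-1.0, -0.0, -0.0]]
wrist_force: [-0.5, -0.2, 0.8]
width: 0.499
```

>>> move_arm(steps=[{"fingers":50,"tx":0.03,"ty":-0.04,"tz":0,"turn":0},{"fingers":50,"tx":0.03,"ty":-0.08,"tz":0,"turn":0},{"fingers":50,"tx":0.03,"ty":-0.12,"tz":0,"turn":0},{"fingers":50,"tx":0.03,"ty":-0.15,"tz":0,"turn":0},{"fingers":50,"tx":0.03,"ty":-0.18,"tz":0,"turn":0},{"fingers":50,"tx":0.03,"ty":-0.2,"tz":0,"turn":0},{"fingers":50,"tx":0.03,"ty":-0.2,"tz":0,"turn":0},{"fingers":50,"tx":0.03,"ty":-0.2,"tz":0,"turn":0}])

```text
clock: 26.8
position: [0.507, 0.1365, -0.0016]
eef_rot: [[-0.002, -0.994, -0.113], [-0.001, -0.113, 0.994], [-1.0, 0.003, -0.0]]
wrist_force: [-10.7, -1.0, 10.1]
width: 0.501
```

>>> move_arm(steps=[{"fingers":50,"tx":0,"ty":-0.03,"tz":0,"turn":0},{"fingers":50,"tx":-0.22,"ty":-0.03,"tz":0,"turn":0},{"fingers":50,"tx":-0.44,"ty":-0.04,"tz":0,"turn":0},{"fingers":50,"tx":-0.66,"ty":-0.05,"tz":0,"turn":0},{"fingers":50,"tx":-0.88,"ty":-0.07,"tz":0,"turn":0},{"fingers":50,"tx":-1.1,"ty":-0.1,"tz":0,"turn":0},{"fingers":50,"tx":-1.31,"ty":-0.13,"tz":0,"turn":0},{"fingers":50,"tx":-1.31,"ty":-0.13,"tz":0,"turn":0}])

```text
clock: 27.8
position: [0.5081, 0.1366, 0.0112]
eef_rot: [[-0.003, -0.994, -0.113], [-0.001, -0.113, 0.994], [-1.0, 0.003, -0.0]]
wrist_force: [-8.7, -1.6, 0.3]
width: 0.501
```

>>> move_arm(steps=[{"fingers":50,"tx":0,"ty":-0.03,"tz":0,"turn":0},{"fingers":50,"tx":-0.2,"ty":-0.07,"tz":0,"turn":0},{"fingers":50,"tx":-0.41,"ty":-0.12,"tz":0,"turn":0},{"fingers":50,"tx":-0.62,"ty":-0.18,"tz":0,"turn":0},{"fingers":50,"tx":-0.82,"ty":-0.24,"tz":0,"turn":0},{"fingers":50,"tx":-1.07,"ty":-0.33,"tz":0,"turn":0},{"fingers":50,"tx":-1.07,"ty":-0.33,"tz":0,"turn":0},{"fingers":50,"tx":-1.07,"ty":-0.33,"tz":0,"turn":0}])

```text
clock: 28.8
position: [0.5109, 0.1369, 0.0217]
eef_rot: [[-0.004, -0.994, -0.113], [-0.001, -0.113, 0.994], [-1.0, 0.004, -0.001]]
wrist_force: [-12.8, -1.1, 2.7]
width: 0.5
```

The model now fits: at 21.6°, Δx is 3.9 mm measured against 3.8 mm predicted, with 12.8 N of squeeze. Continuing to 32°.

>>> move_arm(steps=[{"fingers":50,"tx":-0.23,"ty":-0.09,"tz":0,"turn":0},{"fingers":50,"tx":-0.42,"ty":-0.18,"tz":0,"turn":0},{"fingers":50,"tx":-0.61,"ty":-0.27,"tz":0,"turn":0},{"fingers":50,"tx":-0.8,"ty":-0.37,"tz":0,"turn":0},{"fingers":50,"tx":-0.98,"ty":-0.48,"tz":0,"turn":0},{"fingers":50,"tx":-0.98,"ty":-0.48,"tz":0,"turn":0},{"fingers":50,"tx":-0.98,"ty":-0.48,"tz":0,"turn":0},{"fingers":50,"tx":-0.98,"ty":-0.48,"tz":0,"turn":0}])

```text
clock: 29.8
position: [0.5153, 0.1374, 0.0315]
eef_rot: [[-0.005, -0.994, -0.113], [-0.001, -0.113, 0.994], [-1.0, 0.005, -0.001]]
wrist_force: [-16.1, -1.0, 6.9]
width: 0.499
```

>>> move_arm(steps=[{"fingers":50,"tx":-0.1,"ty":-0.06,"tz":0,"turn":0},{"fingers":50,"tx":-0.2,"ty":-0.13,"tz":0,"turn":0},{"fingers":50,"tx":-0.3,"ty":-0.2,"tz":0,"turn":0},{"fingers":50,"tx":-0.41,"ty":-0.28,"tz":0,"turn":0},{"fingers":50,"tx":-0.51,"ty":-0.36,"tz":0,"turn":0},{"fingers":50,"tx":-0.62,"ty":-0.44,"tz":0,"turn":0},{"fingers":50,"tx":-0.77,"ty":-0.57,"tz":0,"turn":0},{"fingers":50,"tx":-0.77,"ty":-0.57,"tz":0,"turn":0}])

```text
clock: 30.8
position: [0.5215, 0.1382, 0.0396]
eef_rot: [[-0.004, -0.994, -0.113], [-0.001, -0.113, 0.994], [-1.0, 0.004, -0.0]]
wrist_force: [-13.9, -0.9, 10.4]
width: 0.497
```

>>> move_arm(steps=[{"fingers":50,"tx":-0.08,"ty":-0.07,"tz":0,"turn":0},{"fingers":50,"tx":-0.17,"ty":-0.15,"tz":0,"turn":0},{"fingers":50,"tx":-0.25,"ty":-0.22,"tz":0,"turn":0},{"fingers":50,"tx":-0.32,"ty":-0.29,"tz":0,"turn":0},{"fingers":50,"tx":-0.41,"ty":-0.39,"tz":0,"turn":0},{"fingers":50,"tx":-0.49,"ty":-0.49,"tz":0,"turn":0},{"fingers":50,"tx":-0.63,"ty":-0.65,"tz":0,"turn":0},{"fingers":50,"tx":-0.63,"ty":-0.65,"tz":0,"turn":0}])

```text
clock: 31.8
position: [0.5281, 0.1389, 0.0462]
eef_rot: [[-0.003, -0.994, -0.113], [-0.001, -0.113, 0.994], [-1.0, 0.003, -0.0]]
wrist_force: [-17.2, -1.2, 17.6]
width: 0.499
```

>>> move_arm(steps=[{"fingers":50,"tx":-0.08,"ty":-0.1,"tz":0,"turn":0},{"fingers":50,"tx":-0.15,"ty":-0.21,"tz":0,"turn":0},{"fingers":50,"tx":-0.23,"ty":-0.32,"tz":0,"turn":0},{"fingers":50,"tx":-0.3,"ty":-0.42,"tz":0,"turn":0},{"fingers":50,"tx":-0.37,"ty":-0.52,"tz":0,"turn":0},{"fingers":50,"tx":-0.44,"ty":-0.63,"tz":0,"turn":0},{"fingers":50,"tx":-0.57,"ty":-0.84,"tz":0,"turn":0},{"fingers":50,"tx":-0.57,"ty":-0.84,"tz":0,"turn":0}])

```text
clock: 32.8
position: [0.5373, 0.1401, 0.0526]
eef_rot: [[-0.002, -0.994, -0.113], [-0.0, -0.113, 0.994], [-1.0, 0.002, -0.0]]
wrist_force: [-16.7, -2.6, 24.6]
width: 0.501
```

About 61° now, past the 50° milestone. The squeeze is rising to about 30 N, so I'll ease it while continuing.

>>> move_arm(steps=[{"fingers":50,"tx":-0.08,"ty":-0.1,"tz":0,"turn":0},{"fingers":50,"tx":-0.15,"ty":-0.22,"tz":0,"turn":0},{"fingers":50,"tx":-0.21,"ty":-0.34,"tz":0,"turn":0},{"fingers":50,"tx":-0.26,"ty":-0.45,"tz":0,"turn":0},{"fingers":50,"tx":-0.32,"ty":-0.58,"tz":0,"turn":0},{"fingers":50,"tx":-0.36,"ty":-0.7,"tz":0,"turn":0},{"fingers":50,"tx":-0.45,"ty":-0.95,"tz":0,"turn":0},{"fingers":50,"tx":-0.45,"ty":-0.95,"tz":0,"turn":0}])

```text
clock: 33.8
position: [0.5483, 0.1413, 0.0576]
eef_rot: [[0.001, -0.994, -0.113], [0.0, -0.113, 0.994], [-1.0, -0.002, 0.0]]
wrist_force: [-9.2, -2.7, 22.9]
width: 0.496
```

>>> move_arm(steps=[{"fingers":50,"tx":-0.06,"ty":-0.15,"tz":0,"turn":0},{"fingers":50,"tx":-0.1,"ty":-0.3,"tz":0,"turn":0},{"fingers":50,"tx":-0.13,"ty":-0.45,"tz":0,"turn":0},{"fingers":50,"tx":-0.16,"ty":-0.6,"tz":0,"turn":0},{"fingers":50,"tx":-0.18,"ty":-0.75,"tz":0,"turn":0},{"fingers":50,"tx":-0.21,"ty":-0.9,"tz":0,"turn":0},{"fingers":50,"tx":-0.23,"ty":-1.13,"tz":0,"turn":0},{"fingers":50,"tx":-0.23,"ty":-1.13,"tz":0,"turn":0}])

```text
clock: 34.8
position: [0.5606, 0.1428, 0.0604]
eef_rot: [[0.004, -0.994, -0.113], [0.001, -0.113, 0.994], [-1.0, -0.004, 0.001]]
wrist_force: [-3.1, -0.6, 21.9]
width: 0.502
```

>>> move_arm(steps=[{"fingers":50,"tx":-0.04,"ty":-0.2,"tz":0,"turn":0},{"fingers":50,"tx":-0.05,"ty":-0.4,"tz":0,"turn":0},{"fingers":50,"tx":-0.06,"ty":-0.6,"tz":0,"turn":0},{"fingers":50,"tx":-0.06,"ty":-0.8,"tz":0,"turn":0},{"fingers":50,"tx":-0.05,"ty":-1.0,"tz":0,"turn":0},{"fingers":50,"tx":-0.04,"ty":-1.2,"tz":0,"turn":0},{"fingers":50,"tx":-0.02,"ty":-1.4,"tz":0,"turn":0},{"fingers":50,"tx":0,"ty":-1.6,"tz":0,"turn":0}])

```text
clock: 35.8
position: [0.5748, 0.1442, 0.0587]
eef_rot: [[0.0, -0.994, -0.113], [-0.0, -0.113, 0.994], [-1.0, 0.0, -0.0]]
wrist_force: [-0.1, -0.1, 0.9]
width: 0.5
```

Run:
```python
from h import *
b=snap('side','side9.png');w=snap('wrist','wr9.png')
cv2.imwrite('pics/c9.png',np.hstack([cv2.resize(x,(400,400),interpolation=cv2.INTER_CUBIC) for x in(b[170:300,150:280],w[180:,130:390])]))
print(bot.read_state()['wrist_force'])
```

```text
[-0.38303884  0.11500388  0.07594512]
```

View pics/c9.png

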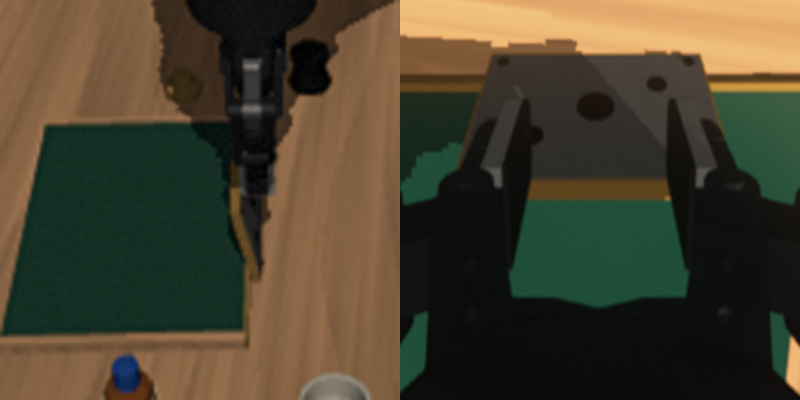

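The plate is past upright and falling onto the board, with its grey face showing from above. I'll lift the tips clear, let it settle and go back behind it.

>>> move_arm(steps=[{"fingers":50,"tx":-1.5,"ty":0,"tz":0,"turn":0},{"fingers":50,"tx":-3,"ty":0,"tz":0,"turn":0},{"fingers":50,"tx":-3,"ty":2,"tz":0,"turn":0},{"fingers":50,"tx":-3,"ty":4,"tz":0,"turn":0},{"fingers":50,"tx":-3,"ty":6,"tz":0,"turn":0},{"fingers":50,"tx":-3,"ty":8,"tz":0,"turn":0},{"fingers":50,"tx":-3,"ty":8,"tz":0,"turn":0},{"fingers":50,"tx":-3,"ty":8,"tz":0,"turn":0}])

```text
clock: 36.9
position: [0.496, 0.1354, 0.0895]
eef_rot: [[0.001, -0.994, -0.113], [0.0, -0.113, 0.994], [-1.0, -0.001, 0.0]]
wrist_force: [0.4, -0.2, 0.5]
width: 0.497
```

Run:
```python
from h import *
b=snap('side','side10.png')
cv2.imwrite('pics/c10.png',cv2.resize(b[170:330,140:300],None,fx=3.7,fy=3.7,interpolation=cv2.INTER_CUBIC))
print(bot.read_state()['position'])
```

```text
[0.49598876 0.13535017 0.08927292]
```

View pics/c10.png

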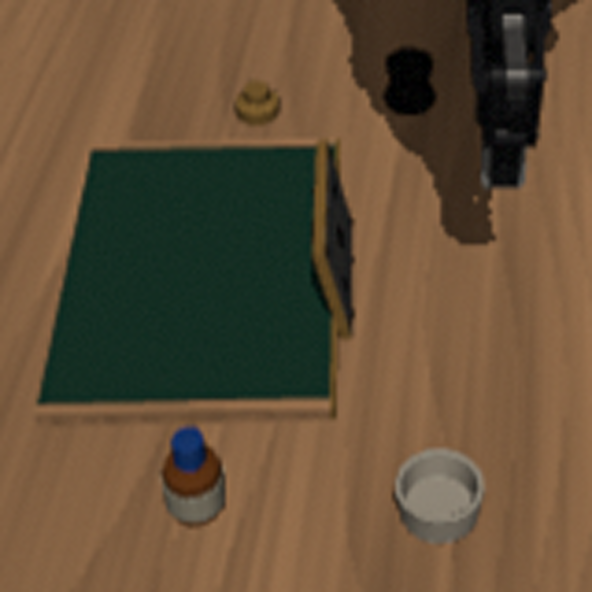

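The plate has stopped standing just past upright, leaning at the board edge with its top at (325,150) to (320,250) in the crop. I'll nudge the grey face forward at about 42 mm height.

>>> move_arm(steps=[{"fingers":50,"tx":1.5,"ty":0,"tz":0,"turn":0},{"fingers":50,"tx":3,"ty":0,"tz":0,"turn":0},{"fingers":50,"tx":4.9,"ty":-1,"tz":0,"turn":0},{"fingers":50,"tx":4.9,"ty":-2.5,"tz":0,"turn":0},{"fingers":50,"tx":4.9,"ty":-4,"tz":0,"turn":0},{"fingers":50,"tx":4.9,"ty":-5,"tz":0,"turn":0},{"fingers":50,"tx":4.9,"ty":-5.5,"tz":0,"turn":0},{"fingers":50,"tx":4.9,"ty":-6,"tz":0,"turn":0}])

```text
clock: 37.95
position: [0.5549, 0.142, 0.0398]
eef_rot: [[-0.0, -0.994, -0.113], [-0.0, -0.113, 0.994], [-1.0, 0.0, -0.0]]
wrist_force: [-0.1, -0.5, 0.4]
width: 0.5
```

>>> move_arm(steps=[{"fingers":50,"tx":0,"ty":-0.5,"tz":0,"turn":0},{"fingers":50,"tx":0,"ty":-1,"tz":0,"turn":0},{"fingers":50,"tx":0,"ty":-1.5,"tz":0,"turn":0},{"fingers":50,"tx":0,"ty":-2,"tz":0,"turn":0},{"fingers":50,"tx":0,"ty":-2.5,"tz":0,"turn":0},{"fingers":50,"tx":0,"ty":-3,"tz":0,"turn":0},{"fingers":50,"tx":0,"ty":-3.5,"tz":0,"turn":0},{"fingers":50,"tx":0,"ty":-3.5,"tz":0,"turn":0}])

```text
clock: 38.95
position: [0.5899, 0.1459, 0.0396]
eef_rot: [[0.0, -0.994, -0.113], [-0.0, -0.113, 0.994], [-1.0, -0.0, -0.0]]
wrist_force: [-0.6, 0.4, 1.3]
width: 0.503
```

>>> move_arm(steps=[{"fingers":50,"tx":-1,"ty":0,"tz":0,"turn":0},{"fingers":50,"tx":-2,"ty":1,"tz":0,"turn":0},{"fingers":50,"tx":-3,"ty":3,"tz":0,"turn":0},{"fingers":50,"tx":-3,"ty":5,"tz":0,"turn":0},{"fingers":50,"tx":-3,"ty":7,"tz":0,"turn":0},{"fingers":50,"tx":-3,"ty":9,"tz":0,"turn":0},{"fingers":50,"tx":-3,"ty":11,"tz":0,"turn":0},{"fingers":50,"tx":-3,"ty":11,"tz":0,"turn":0}])

```text
clock: 39.95
position: [0.4789, 0.1335, 0.0704]
eef_rot: [[0.0, -0.994, -0.113], [0.0, -0.113, 0.994], [-1.0, -0.0, 0.0]]
wrist_force: [0.9, -0.3, 0.1]
width: 0.499
```

Run:
```python
from jew import *
b=snap('side','side11.png')
cv2.imwrite('pics/c11.png',cv2.resize(b[170:330,140:300],None,fx=3.7,fy=3.7,interpolation=cv2.INTER_CUBIC))
print(bot.read_state()['position'],bot.read_state()['wrist_force'])
```

```text
[0.48 0.13 0.07] [ 0.28 -0.4  -0.13]
```

View pics/c11.png

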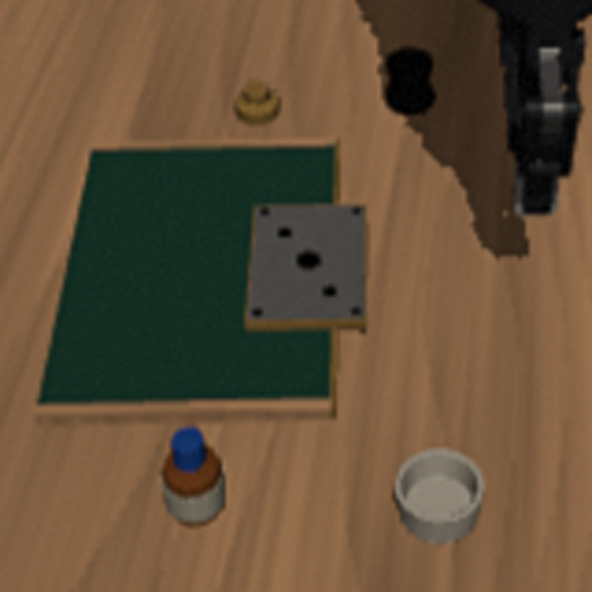

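The plate is flipped grey face up and flat, overhanging the front edge by about 17 mm (crop: edge at x=333, plate end at 366). The bystanders look unmoved. Now I'll push it about 29 mm further with the tips about 10 mm above the bench.

>>> move_arm(steps=[{"fingers":50,"tx":1.5,"ty":-0.5,"tz":0,"turn":0},{"fingers":50,"tx":3,"ty":-1.5,"tz":0,"turn":0},{"fingers":50,"tx":4.5,"ty":-2.5,"tz":0,"turn":0},{"fingers":50,"tx":5.5,"ty":-3.5,"tz":0,"turn":0},{"fingers":50,"tx":6.2,"ty":-4.5,"tz":0,"turn":0},{"fingers":50,"tx":6.24,"ty":-5.5,"tz":0,"turn":0},{"fingers":50,"tx":6.24,"ty":-6.5,"tz":0,"turn":0},{"fingers":50,"tx":6.24,"ty":-6.6,"tz":0,"turn":0}])

```text
clock: 41.0
position: [0.5468, 0.1411, 0.0077]
eef_rot: [[0.001, -0.994, -0.113], [0.0, -0.113, 0.994], [-1.0, -0.001, 0.0]]
wrist_force: [-0.2, 0.3, 0.1]
width: 0.497
```

>>> move_arm(steps=[{"fingers":50,"tx":0,"ty":-0.3,"tz":0,"turn":0},{"fingers":50,"tx":0,"ty":-0.6,"tz":0,"turn":0},{"fingers":50,"tx":0,"ty":-0.9,"tz":0,"turn":0},{"fingers":50,"tx":0,"ty":-1.2,"tz":0,"turn":0},{"fingers":50,"tx":0,"ty":-1.4,"tz":0,"turn":0},{"fingers":50,"tx":0,"ty":-1.6,"tz":0,"turn":0},{"fingers":50,"tx":0,"ty":-1.8,"tz":0,"turn":0},{"fingers":50,"tx":0,"ty":-1.8,"tz":0,"turn":0}])

```text
clock: 42.0
position: [0.564, 0.143, 0.0073]
eef_rot: [[0.001, -0.994, -0.113], [-0.0, -0.113, 0.994], [-1.0, -0.001, -0.0]]
wrist_force: [0.7, 0.5, -0.3]
width: 0.496
```

>>> move_arm(steps=[{"fingers":50,"tx":-0.05,"ty":-0.1,"tz":0,"turn":0},{"fingers":50,"tx":-0.05,"ty":-0.5,"tz":0,"turn":0},{"fingers":50,"tx":-0.05,"ty":-0.9,"tz":0,"turn":0},{"fingers":50,"tx":-0.05,"ty":-1.2,"tz":0,"turn":0},{"fingers":50,"tx":-0.05,"ty":-1.5,"tz":0,"turn":0},{"fingers":50,"tx":-0.05,"ty":-1.8,"tz":0,"turn":0},{"fingers":50,"tx":-0.05,"ty":-2.0,"tz":0,"turn":0},{"fingers":50,"tx":-0.05,"ty":-2.0,"tz":0,"turn":0}])

```text
clock: 43.0
position: [0.5839, 0.1453, 0.0078]
eef_rot: [[0.001, -0.994, -0.113], [0.0, -0.113, 0.994], [-1.0, -0.001, -0.0]]
wrist_force: [0.2, -0.5, -0.9]
width: 0.505
```

>>> move_arm(steps=[{"fingers":50,"tx":0,"ty":1,"tz":0,"turn":0},{"fingers":50,"tx":-1,"ty":2,"tz":0,"turn":0},{"fingers":50,"tx":-3,"ty":4,"tz":0,"turn":0},{"fingers":50,"tx":-5,"ty":6,"tz":0,"turn":0},{"fingers":50,"tx":-7,"ty":8,"tz":0,"turn":0},{"fingers":50,"tx":-9,"ty":10,"tz":0,"turn":0},{"fingers":50,"tx":-10,"ty":11,"tz":0,"turn":0},{"fingers":50,"tx":-10,"ty":11,"tz":0,"turn":0}])

```text
clock: 44.0
position: [0.4743, 0.133, 0.1085]
eef_rot: [[0.001, -0.994, -0.113], [0.001, -0.113, 0.994], [-1.0, -0.001, 0.0]]
wrist_force: [-0.5, 1.0, 0.4]
width: 0.5
```

Run:
```python
from jew import *
b=snap('side','side12.png')
cv2.imwrite('pics/c12.png',cv2.resize(b[170:330,140:300],None,fx=3.7,fy=3.7,interpolation=cv2.INTER_CUBIC))
s=bot.read_state();print(s['position'],s['wrist_force'],s['clock'])
# grey plate top: low saturation dark area over board
h=cv2.cvtColor(b,cv2.COLOR_BGR2HSV);m=cv2.inRange(h,(0,0,40),(180,60,110));m[:190]=0;m[275:]=0;m[:,:150]=0;m[:,255:]=0
m=cv2.morphologyEx(m,cv2.MORPH_OPEN,np.ones((3,3)));c=max(cv2.findContours(m,0,1)[0],key=cv2.contourArea)
w=np.array([bc(p)[:2] for p in ray('side',c.reshape(-1,2),.015)],np.float32);r=cv2.minAreaRect(w);print(cv2.boundingRect(c),r,cv2.boxPoints(r))
```

```text
[0.47 0.13 0.11] [ 0.68  0.32 -0.15] 44.05
(193, 225, 31, 31) ((44.31141662597656, 4.254436492919922), (87.08110809326172, 60.48152542114258), 89.82697296142578) [[ 13.94 -39.19]
 [ 74.42 -39.38]
 [ 74.68  47.7 ]
 [ 14.2   47.89]]
```

View pics/c12.png

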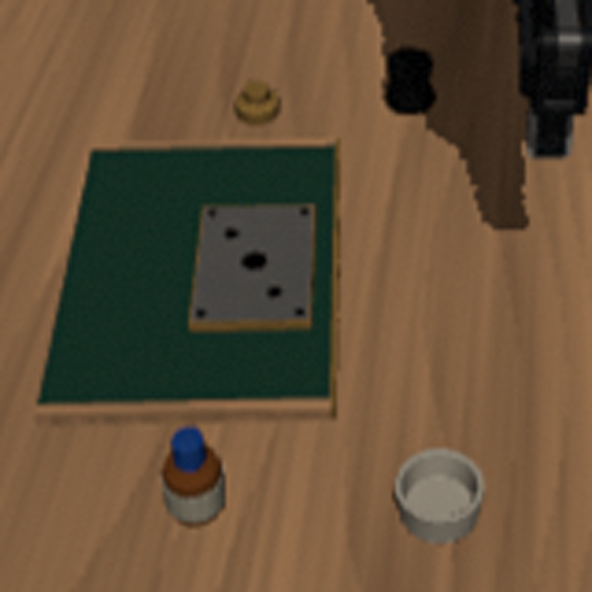

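The plate lies flat, grey face up, wholly on the board. In board coordinates it spans x ≈ 12–76 mm and y ≈ −41 to +49 mm. The hand is clear, so I'm handing in.

```bash
python3 -c "
from cell import bot
bot.sign_off()"
```

```text
the job is handed in; nothing more can be done
```

The plate is flipped spotted face down and lies wholly on the board. I handed the job in at about 44 s, and the hand-in gave no verdict.

- **How it went:** I pushed the plate square against the board with the half-open fingers. I tipped it up about the board's foot, then nudged it over when it stuck leaning just past upright. Last I pushed it on by its near edge and drew the hand away.
- **What failed on the way:** The first two tips slipped off the fingers between 25° and 45°, and the plate dropped flat on the bench. I had too little squeeze the first time and misjudged the arc both times. The third try held.
- **Last checks:** From the side camera the plate is flat, grey face up and square to the board. It is about 12 mm in from the front edge and well inside the other edges.
- **Bystanders:** The loupe, bottle, nut and pot look to be where they stood in the last picture. I judged that by eye and did not measure it.

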